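# Show a colleague which weight is misplaced and where it belongs

### The arm

A 6-joint arm with a two-finger parallel gripper is mounted at the origin on a cart in front of the work surface, level with it; the furniture and walls round the work are solid. World frame = base frame: x ahead of the robot, y to its left, z up, the work surface at z = 0. Lengths are in mm, angles in rad, forces in N, time in s.
With the tool pointing down it reaches from about 375 to 750 mm from the base axis. Payload 9 kg.
Tool frame: the origin (TCP) lies midway between the tips of the shut fingers; the grasp point (between the pads) lies 19 mm behind it (manip.hold_point_z is the distance from the TCP to the grasp point, in mm); z points along the fingers, y is the direction in which the jaws open and shut (so a half turn about z gives the same grasp; the last joint's range is limited). The gripper opens to 85 mm and grips with 20 to 120 N. Pads are 22 mm wide; open, the fingers measure 114 mm over their backs; the gripper's body (76 mm by 85 mm) begins 54 mm behind the grasp point. The pads swing forward as they close: fully open they stand 13 mm farther back than shut.
Start: joints at [1.066, 0.104, 0.097, 1.564, 0, 1.353], TCP at [169.735, 575.523, 231.331] pointing down, gripper open.
Joint ranges: [-2.99, 2.99], [-0.84, 1.86], [-1.1, 1.16], [-1.84, 2.11], [-1.51, 1.56], [-3.14, 3.14]. Speed limits (rad/s): [2.22, 2.22, 2.57, 3.14, 3.14, 3.14].

### API

Orientations are given as a 3x3 rotation matrix whose columns are the frame's x, y, z axes.
In Python, from cell import get_state, imaging, order, manip gives the robot as it stands.
- The arm moves only by the shell command python3 -m crank 'ROWS' [FORCE]. ROWS is JSON, a list of rows, each a list of 3 entries, a list of its own where there are three numbers: the closure, from 0 (fully open) to 1 (shut), then the shift along the world's x, y, z in units of 40 mm (1.0 is 40 mm), then the turn about the world's z in units of 5 degrees (1.0 is 5 degrees). A call has 1 to 8 rows; each row shifts and turns the pose as measured when the row begins; what a row does not reach is not made up. A row lasts 1/12 s, in which the tool goes at most 41.7 mm and 7.16 degrees, less where a joint would pass 70% of its speed; a pose out of reach is approached as far as the arm can. A call is refused whole if a number of a shift passes 1 or a number of a turn 1, either way. A call with a gripper value outside its range is refused whole. The fingers move at their own pace and stop on an object; FORCE is the grip in N (left out, the last holds). Time passes only in rows, so rows that do not move let the fingers close. It gives the time, the measured TCP pose, the force and the opening at its end, in the units of the state.
- get_state(): the state, without advancing time (a new reading comes with each control period).
- imaging.grab_frame(name): name is "scene" or "top" or "wrist"; returns the picture (400x640x3 uint8, red, green, blue); there is no depth.
- imaging.camera_info(name): a dict with "mtx" (3x3 intrinsics, pixels), "R" (3x3) and "t" (3): a world point X has camera coordinates R X + t. Camera axes: x right, y down, z forward; pixel columns grow to the right and rows downward; lengths in mm; the calibration is good to about 2 mm. The wrist camera is an equidistant fisheye: a pixel r from the principal point sees the ray r / f radians off the axis. A picture is of the moment at which its call begins: read the wrist's pose just before it. camera_info takes no time and is no camera call; for the wrist camera it gives the pose at the moment of the call.
- order.close_job(): hands the job in, once; it reports no verdict.
The state is a dict: "clock": time; "q": joint angles; "dq": joint speeds; "joint_efforts": joint torques, N m; "position": TCP position; "ee_rot": TCP orientation; "force": force on the tool from outside, world axes, zero at the start; "moment": the same for the moment, N m; "grip_width": finger opening in mm.
Only numpy, scipy, OpenCV 4.12 (cv2) and the standard library are available. Lean on these libraries where they do the work, as an engineer would, in place of code of your own. Each camera call takes 0.05 s, during which the arm holds its last target.

### The job

The smaller brass check weight has been left in the vial rack among the glass vials. Call a colleague by pressing the round call button all the way down and letting go, then point down at the small weight, with the fingertips held two or three centimetres above its middle, for at least two seconds. Finally point in the same way at the empty pocket of the wooden weight block where it belongs, and finish still pointing there; do not touch the weights, the vials or the rack and block that hold them, and leave everything else lying where it is.

Things in the scene. Friction and masses are not known exactly. Their poses are not given: they have to be found in the camera images.
- call_button_top (a point): Centre of the top face of the call button: a black round cap, 30 mm across, standing in a grey round housing 46 mm across and fixed to the bench. The top face is 22 mm above the bench when released. It stands with the weight block on the robot's left, either one farther out.
- call_button (a joint): Travel of the call button in m: 0 released, 0.006 fully down (counts as pressed from 0.0045). Pressed straight down; the spring takes about 1.5 N to start and 5 N to reach the bottom, and returns the cap when let go.
- small_weight: The smaller brass check weight, a loose cylinder 22 mm across and 20 mm tall over its small knob, standing in one of the four pockets of the vial rack (any of them). Origin: centre of its underside, 8 mm above the bench; its top is 20 mm above the origin; z is up.
- vial_rack: Fixed aluminium vial rack, a bar 50 x 206 x 18 mm with four round pockets 24.5 mm across and 10 mm deep in a row along its own y, 50 mm apart, at y = -75, -25, 25, 75 mm. Three hold vials, one the small weight. Origin: centre of its underside, on the bench; z up.
- vial_a: Glass sample vial with screw cap, 22 mm across, 50 mm tall, loose in a pocket of the rack; origin at the centre of its underside, 8 mm above the bench, so its cap ends 58 mm above the bench. Not to be touched.
- vial_b: Second vial, same size, in another pocket of the rack. Not to be touched.
- vial_c: Third vial, same size, in another pocket of the rack. Not to be touched.
- weight_block: Fixed wooden home of the two check weights, 56 x 112 x 22 mm, with two round pockets 10 mm deep along its own y: a 30.5 mm pocket at y = +26 mm that holds the larger weight, and an empty 24.5 mm pocket at y = -26 mm. Origin: centre of its underside, on the bench; z up.
- empty_pocket (a point): Centre of the mouth of the empty, smaller pocket of the wooden block, level with the block's top, 22 mm above the bench; z is up.
- large_weight: The larger brass check weight, 28 mm across, 26 mm tall, loose in the larger pocket of the wooden block; origin at the centre of its underside, 12 mm above the bench; its top is 38 mm above the bench. Not to be touched.
- tilt_instrument: The large fixed bench instrument along the back of the bench, behind the work; origin in its middle at bench level. Its white control tower with the emergency stop, 0.46 m tall, stands at about x = 0.57 and beyond, y = 0.05 to 0.27, with a low foot reaching forward to about x = 0.46 at y = 0.05 to 0.15; a black hand knob reaches forward to x = 0.50 at y = -0.37 to -0.45, 0.22 m above the bench. Pass the arm in front of them (about 0.43 m from the base axis).
- petri_dish: Bystander: loose flat round dish, 60 mm across, 14 mm tall; origin at the centre of its underside.
- tape_roll: Bystander: loose roll of tape lying flat, 58 mm across, 19 mm tall; origin at the centre of its underside.
- spare_lens: Bystander: loose black lens barrel standing upright, 35 mm across, 50 mm tall; origin at the centre of its underside.
Not all that is in view belongs to the job. Leave any orange or red look-alike of the part that bears call_button_top alone.

How it is judged:
By the outcome, as a careful person would: the job done as asked, in the order asked, and still so for the second after the job is handed in, with the robot touching nothing.
It also fails if it takes over 72 s, if anything falls off the work surface, if the arm or the gripper's body presses on something with over 40 N, if the wrist force passes 120 N, or if a joint passes its speed limit or range.

## Working session

There is one attempt and no reset: what is moved stays moved. The work goes in short steps, Python scripts to look and compute and a shell command to move; the robot and the scene stay as the last step left them, time stands still between calls to the robot, and variables do not carry over. Pictures are saved under pics/ and viewed, and the job is handed in when it is done.

```bash
mkdir -p pics; ls
python3 - <<'E'
from cell import get_state, imaging, order, manip
import cv2
s=get_state();print(s['clock'],s['position'],s['grip_width'],s['ee_rot'])
for n in ['scene','top','wrist']:
    c=imaging.camera_info(n);print(n,c)
    im=imaging.grab_frame(n);cv2.imwrite(f'pics/{n}0.png',im[:,:,::-1])
E
```

```text
pics
0.0 [169.52355463 575.1938127  230.51323271] 85.39781476461525 [[-9.59158911e-01  2.82866982e-01 -6.73505419e-04]
 [ 2.82867616e-01  9.59158217e-01 -1.19437569e-03]
 [ 3.08148808e-04 -1.33610896e-03 -9.99999060e-01]]
scene {'mtx': array([[459.67687871,   0.        , 320.83113658],
       [  0.        , 459.67687871, 207.56075402],
       [  0.        ,   0.        ,   1.        ]]), 'R': array([[ 0.76035737, -0.6493044 , -0.01613876],
       [-0.36675396, -0.40870875, -0.83573243],
       [ 0.53604869,  0.64137427, -0.54889967]]), 't': array([-372.91780261,  257.26496189,  891.56593587])}
top {'mtx': array([[499.09289134,   0.        , 325.26769168],
       [  0.        , 499.09289134, 200.0786463 ],
       [  0.        ,   0.        ,   1.        ]]), 'R': array([[-0.0280653 , -0.99942701, -0.0189204 ],
       [-0.99727881,  0.02928579, -0.06765593],
       [ 0.06817126,  0.01697013, -0.99752929]]), 't': array([  43.4026736 ,  509.81864877, 1483.95142936])}
wrist {'mtx': array([[309.70691629,   0.        , 317.03753131],
       [  0.        , 309.70691629, 199.96391872],
       [  0.        ,   0.        ,   1.        ]]), 'R': array([[ 2.83403324e-01,  9.59000360e-01, -9.30547447e-04],
       [ 9.22987365e-01, -2.72497109e-01,  2.71734521e-01],
       [ 2.60339932e-01, -7.78693501e-02, -9.62371801e-01]]), 't': array([-600.05521618,  -33.74654428,  379.16226982])}
```

View pics/scene0.png

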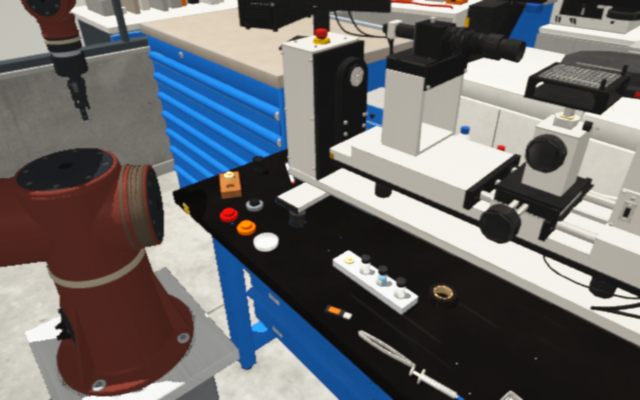

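View pics/top0.png

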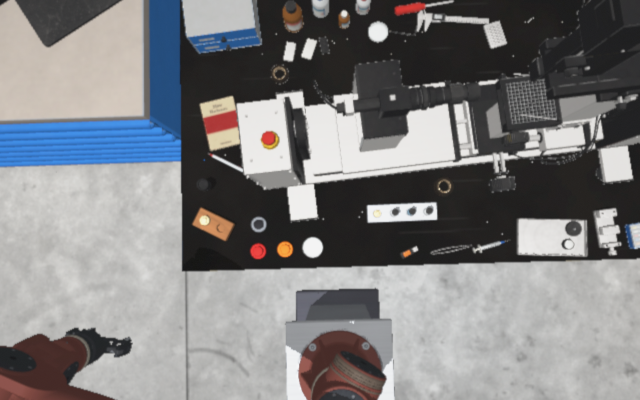

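View pics/wrist0.png

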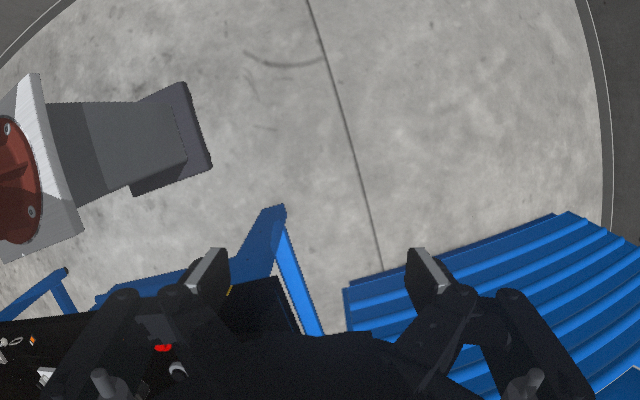

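Candidates in the top view for the call button: grey housing with a black cap (259,224), red one (258,251) and orange one (284,249). I choose (259,224). The small weight looks to be at (376,212), and the weight block at (213,224) has its empty pocket near (222,228). Close crops next.

Run:
```python
import cv2,numpy as np
t=cv2.imread('pics/top0.png');s=cv2.imread('pics/scene0.png')
a=cv2.resize(t[195:265,185:325],None,fx=5.5,fy=5.5,interpolation=cv2.INTER_CUBIC)
b=cv2.resize(t[195:230,360:450],None,fx=5.5,fy=5.5,interpolation=cv2.INTER_CUBIC)
out=np.zeros((a.shape[0]+b.shape[0],a.shape[1],3),np.uint8);out[:a.shape[0]]=a;out[a.shape[0]:,:b.shape[1]]=b
cv2.imwrite('pics/c1.png',out)
c=cv2.resize(s[160:260,200:300],None,fx=4,fy=4,interpolation=cv2.INTER_CUBIC)
d=cv2.resize(s[240:320,325:425],None,fx=4,fy=4,interpolation=cv2.INTER_CUBIC)
o=np.zeros((400,800,3),np.uint8);o[:,:400]=c;o[:320,400:]=d;cv2.imwrite('pics/c2.png',o)
```

```text
(no output)
```

View pics/c1.png

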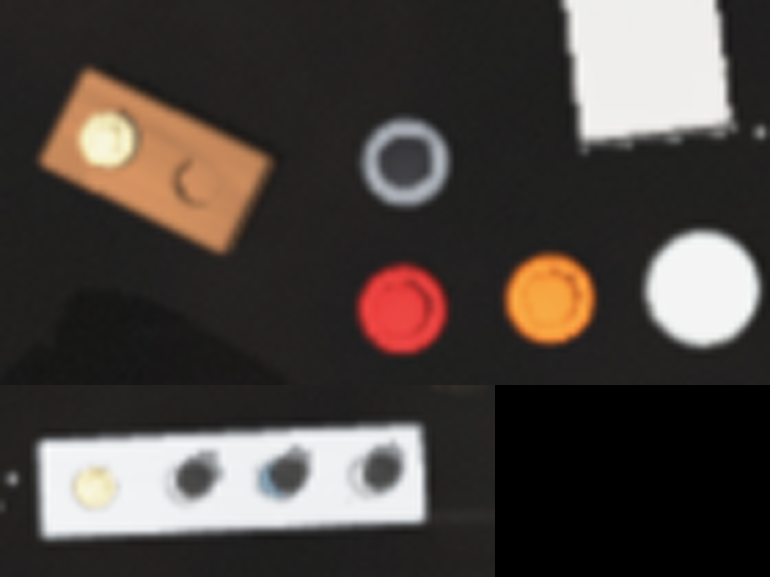

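View pics/c2.png

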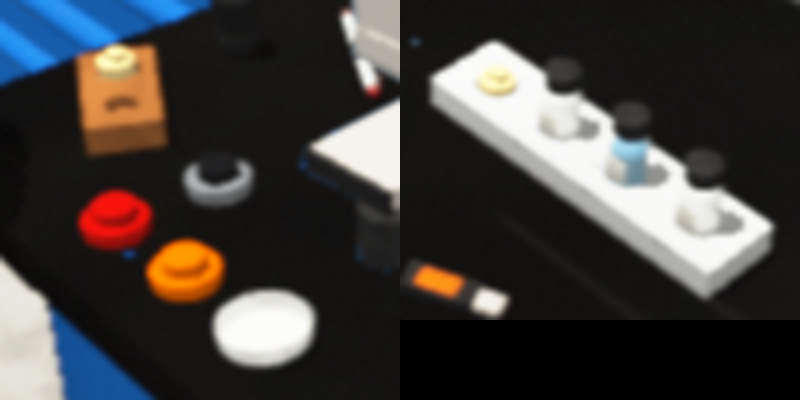

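The crops confirm the picks: black cap in the grey ring, brass weight in the rack's left pocket, and the empty pocket on the right half of the block. Next I measure them.

```bash
cat > h.py <<'E'
import numpy as np,cv2
from cell import imaging
def ray(n,uv,z,c=None):
    c=c or imaging.camera_info(n);uv=np.asarray(uv,float)
    K=c['mtx'];
    if n=='wrist':
        d=np.array([(uv[0]-K[0,2])/K[0,0],(uv[1]-K[1,2])/K[1,1]]);r=np.hypot(*d)
        v=np.array([*(d/r*np.sin(r)),np.cos(r)]) if r>0 else np.array([0,0,1.])
    else: v=np.linalg.inv(K)@[*uv,1]
    R=np.array(c['R']);o=-R.T@np.array(c['t']);d=R.T@v
    return o+d*(z-o[2])/d[2]
def proj(n,X,c=None):
    c=c or imaging.camera_info(n);p=np.array(c['R'])@X+c['t'];K=c['mtx']
    if n=='wrist':
        r=np.hypot(p[0],p[1]);th=np.arctan2(r,p[2]);return K[0,0]*th*p[:2]/r+K[:2,2]
    return (K@(p/p[2]))[:2]
E
python3 - <<'E'
from h import *
t=cv2.imread('pics/top0.png');hsv=cv2.cvtColor(t,cv2.COLOR_BGR2HSV)
def big(m,x0,x1,y0,y1):
    k=np.zeros_like(m);k[y0:y1,x0:x1]=m[y0:y1,x0:x1]
    cs,_=cv2.findContours(k,cv2.RETR_EXTERNAL,cv2.CHAIN_APPROX_NONE)
    return max(cs,key=cv2.contourArea)
g=cv2.cvtColor(t,cv2.COLOR_BGR2GRAY);m=(g>75).astype(np.uint8)
def wr(c,z): return np.array([ray('top',p,z)[:2] for p in c.reshape(-1,2).astype(float)],np.float32)
for nm,box,z in [('block',(188,240,200,245),22),('rack',(360,445,195,230),18)]:
    r=cv2.minAreaRect(wr(big(m,*box),z));print(nm,r)
c=big(m,245,275,212,238);print('housing',[cv2.minEnclosingCircle(wr(c,z)) for z in(0,12,16)], c.reshape(-1,2).mean(0))
# cap: dark inside
k=np.zeros_like(m);cv2.drawContours(k,[c],-1,1,-1)
cap=((g<110)&(k>0)).astype(np.uint8)
cap=cv2.morphologyEx(cap,cv2.MORPH_OPEN,np.ones((3,3),np.uint8))
cc=big(cap,245,275,212,238);print('cap',cv2.minEnclosingCircle(wr(cc,22)),cv2.contourArea(cc))
br=cv2.inRange(hsv,(18,25,150),(40,255,255))
for nm,box,z in [('large',(188,240,200,245),36),('small',(362,390,200,225),24)]:
    c=big(br,*box);M=cv2.moments(c);uv=(M['m10']/M['m00'],M['m01']/M['m00']);print(nm,uv,ray('top',uv,z),cv2.minEnclosingCircle(wr(c,z)))
# scene triangulation check
s=cv2.imread('pics/scene0.png')
for nm,z in [('x',0)]:
    pass
E
```

```text
block ((449.2493591308594, 369.05047607421875), (114.09954833984375, 58.823402404785156), 62.15769958496094)
rack ((468.2679138183594, -198.983154296875), (56.876651763916016, 212.2687530517578), 0.8235349655151367)
housing [((444.9502868652344, 235.0712432861328), 24.54779624938965), ((444.66162109375, 233.2359161376953), 24.353487014770508), ((444.5653381347656, 232.6240692138672), 24.28863525390625)] [258.15909091 224.04545455]
cap ((445.2342529296875, 231.75137329101562), 14.144068717956543) 57.5
large (204.2144702842377, 220.07493540051678) [460.53169036 390.45929362  36.        ] ((460.527099609375, 390.9599304199219), 15.109403610229492)
small (376.77248677248673, 213.037037037037) [ 467.15574517 -123.97113093   24.        ] ((468.00384521484375, -123.59857177734375), 10.869072914123535)
```

Sizes agree with those given: the block measures 114x59, the rack 212x57, and the weight sits within 1 mm of where the rack's pocket should be. Targets:
- Button (445, 232)
- Small weight (467, -124)
- Empty pocket (437, 346)

I shut the fingers while travelling toward the button.

```bash
python3 -m crank '[[1,[0.5,-0.65,0],0],[1,[0.6,-0.75,0],0],[1,[0.6,-0.75,0],0],[1,[0.6,-0.75,0],0],[1,[0.6,-0.75,-0.2],0],[1,[0.6,-0.75,-0.4],0],[1,[0.6,-0.75,-0.4],0],[1,[0.6,-0.75,-0.4],0]]' 60
```

```text
clock: 0.82
position: [356.8, 336.5, 174.4]
ee_rot: [[-0.962, 0.271, 0.002], [0.271, 0.962, 0.001], [-0.001, 0.002, -1.0]]
force: [0.6, -0.1, 0.6]
grip_width: 0.1
```

```bash
python3 -m crank '[[1,[0.6,-0.7,-0.4],0],[1,[0.6,-0.7,-0.4],0],[1,[0.5,-0.6,-0.4],0],[1,[0.3,-0.4,-0.3],0],[1,[0,0,0],0],[1,[0,0,0],0]]'
python3 - <<'E'
from h import *
from cell import get_state
s=get_state();print(s['position'],np.array([445,232,0])-s['position'])
c=imaging.camera_info('wrist');im=imaging.grab_frame('wrist');cv2.imwrite('pics/w1.png',im[:,:,::-1])
print(proj('wrist',np.array([445,232,22.]),c),proj('wrist',s['position'],c))
E
```

```text
clock: 1.32
position: [440.9, 228.7, 107.6]
ee_rot: [[-0.96, 0.279, -0.002], [0.279, 0.96, -0.0], [0.001, -0.001, -1.0]]
force: [-0.7, -0.3, 0.7]
grip_width: -0.2
[440.86505624 228.65396934 107.58667919] [   4.13494376    3.34603066 -107.58667919]
[322.02228941 210.88709008] [315.93220083 256.11075707]
```

View pics/w1.png

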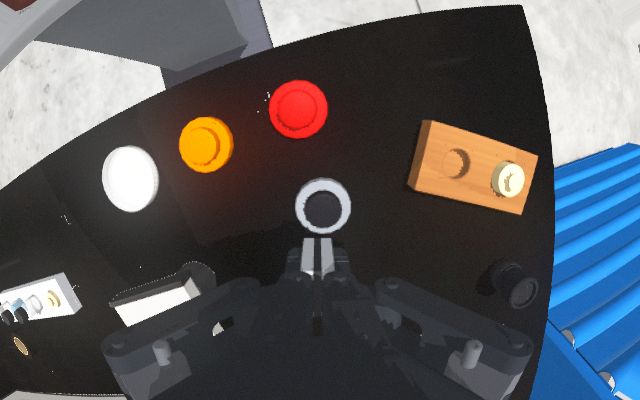

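The wrist view shows the grey-ring button at about (323,207), close to the predicted (322,211). The empty pocket is at (456,163). I re-measure both from this view.

Run:
```python
from h import *
im=cv2.imread('pics/w1.png');g=cv2.cvtColor(im,cv2.COLOR_BGR2GRAY)
a=cv2.resize(im[165:250,280:365],None,fx=6,fy=6,interpolation=cv2.INTER_CUBIC)
m=(g>110).astype(np.uint8);k=np.zeros_like(m);k[172:233,290:356]=m[172:233,290:356]
cs,h=cv2.findContours(k,cv2.RETR_CCOMP,cv2.CHAIN_APPROX_NONE)
for c,hh in zip(cs,h[0]):
    if cv2.contourArea(c)>150:
        e=cv2.fitEllipse(c);print(e,hh[3],[ray('wrist',e[0],z).round(1) for z in(0,12,22)])
        w=np.array([ray('wrist',p,22 if hh[3]>=0 else 13)[:2] for p in c.reshape(-1,2)],np.float32);print(cv2.minEnclosingCircle(w))
cv2.imwrite('pics/w1c.png',a)
# block
hsv=cv2.cvtColor(im,cv2.COLOR_BGR2HSV)
m=cv2.inRange(hsv,(5,80,90),(20,200,255));m[:,:395]=0
c=max(cv2.findContours(m,0,1)[0],key=cv2.contourArea)
cv2.imwrite('pics/w1b.png',cv2.resize(im[105:225,400:545],None,fx=5,fy=5,interpolation=cv2.INTER_CUBIC))
print('pocket pred',proj('wrist',np.array([437,346,22.])))
print('weight pred',proj('wrist',np.array([467,-124,28.])))
```

```text
((322.7080383300781, 205.5535430908203), (54.042476654052734, 55.08161163330078), 82.63370513916016) -1 [array([447.2, 232.5,   0. ]), array([443.7, 233.3,  12. ]), array([440.7, 233.9,  22. ])]
((443.91815185546875, 232.96153259277344), 23.285818099975586)
((322.5093078613281, 208.80697631835938), (38.39897155761719, 38.69894027709961), 45.779388427734375) 0 [array([449.9, 231.5,   0. ]), array([446.3, 232.4,  12. ]), array([443.2, 233.1,  22. ])]
((443.4742431640625, 233.18325805664062), 16.040678024291992)
pocket pred [456.09548832 163.28259659]
weight pred [ 48.93460191 302.02432787]
```

View pics/w1c.png

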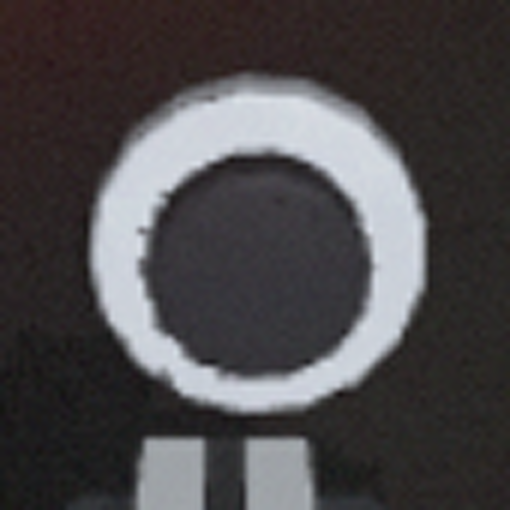

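View pics/w1b.png

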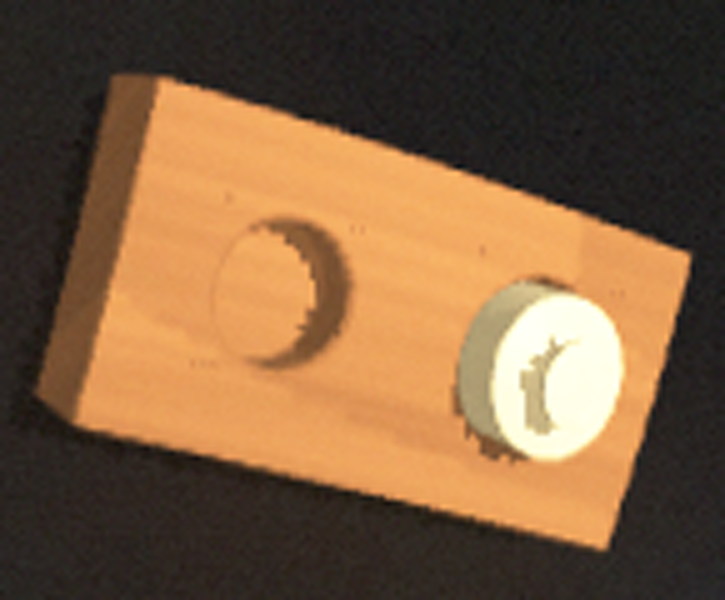

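Both views agree: pocket predicted to within 0.2 px, button at (444,233). I descend over the cap.

```bash
python3 -m crank '[[1,[0.08,0.11,-0.5],0],[1,[0,0,-0.6],0],[1,[0,0,-0.6],0],[1,[0,0,-0.2],0],[1,[0,0,0],0],[1,[0,0,0],0]]'
```

```text
clock: 1.87
position: [443.6, 238.6, 34.1]
ee_rot: [[-0.962, 0.273, 0.004], [0.273, 0.962, 0.002], [-0.003, 0.003, -1.0]]
force: [0.4, 0.2, -0.3]
grip_width: 0.2
```

```bash
python3 -m crank '[[1,[0,-0.13,0],0],[1,[0,0,-0.1],0],[1,[0,0,0],0]]'; python3 -m crank '[[1,[0,0,0],0]]'
```

```text
clock: 2.12
position: [445.1, 234.3, 33.6]
ee_rot: [[-0.963, 0.271, 0.008], [0.271, 0.963, 0.003], [-0.007, 0.005, -1.0]]
force: [0.0, 0.4, -0.0]
grip_width: -0.2
clock: 2.2
position: [445.8, 234.4, 34.6]
ee_rot: [[-0.963, 0.271, 0.01], [0.271, 0.963, 0.003], [-0.009, 0.006, -1.0]]
force: [-0.3, 0.1, 0.1]
grip_width: 0.1
```

```bash
python3 -m crank '[[1,[-0.03,-0.02,-0.2],0],[1,[0,0,-0.1],0]]'; python3 -m crank '[[1,[0,0,-0.1],0]]'
```

```text
clock: 2.37
position: [446.0, 233.7, 23.7]
ee_rot: [[-0.962, 0.271, 0.013], [0.271, 0.962, 0.004], [-0.011, 0.007, -1.0]]
force: [-0.5, -0.0, -0.1]
grip_width: 0.0
clock: 2.45
position: [446.3, 233.8, 19.6]
ee_rot: [[-0.962, 0.271, 0.014], [0.272, 0.962, 0.004], [-0.012, 0.008, -1.0]]
force: [0.7, 0.4, 3.0]
grip_width: 0.1
```

```bash
python3 -m crank '[[1,[-0.03,0,-0.1],0]]'; python3 -m crank '[[1,[0,0,-0.07],0]]';python3 -m crank '[[1,[0,0,-0.05],0]]'
```

```text
clock: 2.53
position: [446.0, 233.8, 15.7]
ee_rot: [[-0.962, 0.272, 0.016], [0.272, 0.962, 0.004], [-0.014, 0.008, -1.0]]
force: [1.8, -1.2, 24.3]
grip_width: 0.2
clock: 2.62
position: [446.5, 234.0, 15.1]
ee_rot: [[-0.962, 0.272, 0.017], [0.272, 0.962, 0.004], [-0.015, 0.009, -1.0]]
force: [-22.8, -5.4, 56.4]
grip_width: -0.1
clock: 2.7
position: [446.4, 234.0, 15.6]
ee_rot: [[-0.962, 0.271, 0.016], [0.271, 0.962, 0.004], [-0.015, 0.008, -1.0]]
force: [-14.5, -5.6, 29.8]
grip_width: 0.1
```

The button is bottomed: force is well over 5 N and z is about 16. I let go straight up.

```bash
python3 -m crank '[[1,[0,0,0.2],0],[1,[0,0,0.5],0],[1,[0,0,0.8],0],[1,[0,0,0.9],0],[1,[0,0,0.5],0],[1,[0,0,0],0]]'
python3 - <<'E'
from h import *
im=imaging.grab_frame('wrist');cv2.imwrite('pics/w2.png',im[:,:,::-1])
E
```

```text
clock: 3.2
position: [442.7, 233.2, 133.5]
ee_rot: [[-0.962, 0.271, 0.01], [0.271, 0.963, 0.002], [-0.009, 0.005, -1.0]]
force: [0.1, 0.1, 0.2]
grip_width: 0.3
```

View pics/w2.png

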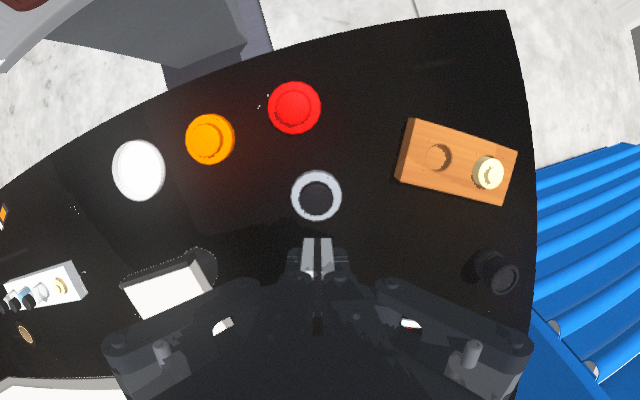

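The button view shows the released cap at (316,195), nothing else disturbed. Now I cross to the rack, passing in front of the instrument foot.

```bash
python3 -m crank '[[1,[-0.3,-0.5,0.3],0],[1,[-0.3,-0.7,0.3],0],[1,[-0.2,-0.8,0.2],0],[1,[-0.1,-0.8,0],0],[1,[0,-0.8,0],0],[1,[0,-0.8,0],0],[1,[0,-0.8,0],0],[1,[0,-0.8,0],0]]'
```

```text
clock: 3.92
position: [398.1, -10.3, 150.9]
ee_rot: [[-0.965, 0.261, -0.006], [0.26, 0.965, 0.003], [0.006, 0.002, -1.0]]
force: [1.1, 0.6, 0.8]
grip_width: 0.3
```

```bash
python3 -m crank '[[1,[0.4,-0.7,0],0],[1,[0.5,-0.7,0],0],[1,[0.4,-0.7,0],0],[1,[0.2,-0.2,0],0],[1,[0,0,0],0],[1,[0,0,0],0]]'
python3 - <<'E'
from h import *
from cell import get_state
s=get_state();print(s['position'])
c=imaging.camera_info('wrist');im=imaging.grab_frame('wrist');cv2.imwrite('pics/w3.png',im[:,:,::-1])
for z in(24,28):print(proj('wrist',np.array([467,-124,z]),c))
E
```

```text
clock: 4.42
position: [455.0, -111.8, 139.2]
ee_rot: [[-0.963, 0.269, -0.016], [0.269, 0.963, 0.008], [0.018, 0.004, -1.0]]
force: [-0.4, -0.1, 0.3]
grip_width: 0.1
[ 455.01674186 -111.78511608  139.23436302]
[306.15256353 215.5541497 ]
[306.01489526 216.95268845]
```

View pics/w3.png

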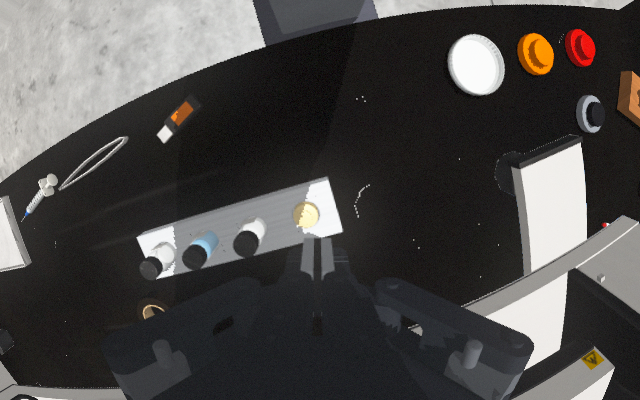

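The weight is at (306,215) where predicted (306,216), and the vials lie to the left at (250,237), (200,250), (157,262). I align first, then descend to z of about 53.

```bash
python3 -m crank '[[1,[0.3,-0.3,-0.2],0],[1,[0,0,-0.5],0],[1,[0,0,0],0],[1,[0,0,0],0]]'
```

```text
clock: 4.8
position: [465.0, -119.3, 109.1]
ee_rot: [[-0.964, 0.265, -0.019], [0.265, 0.964, 0.01], [0.021, 0.005, -1.0]]
force: [0.6, -0.4, 0.5]
grip_width: -0.3
```

```bash
python3 -m crank '[[1,[0.05,-0.12,-0.3],0],[1,[0,0,-0.5],0],[1,[0,0,-0.3],0],[1,[0,0,0],0],[1,[0,0,0],0]]'
```

```text
clock: 5.22
position: [467.3, -122.7, 64.8]
ee_rot: [[-0.965, 0.261, -0.016], [0.261, 0.965, 0.008], [0.018, 0.004, -1.0]]
force: [-0.1, 0.3, 0.4]
grip_width: 0.3
```

```bash
python3 -m crank '[[1,[0,-0.03,-0.25],0],[1,[0,0,-0.05],0],[1,[0,0,0],0],[1,[0,0,0],0]]'
```

```text
clock: 5.55
position: [468.1, -124.4, 53.5]
ee_rot: [[-0.965, 0.261, -0.014], [0.261, 0.965, 0.007], [0.016, 0.003, -1.0]]
force: [-0.2, 0.1, 1.2]
grip_width: 0.0
```

Run:
```python
from h import *
for n in ['scene','wrist']:
    im=imaging.grab_frame(n)[:,:,::-1]
    if n=='scene': im=cv2.resize(im[220:330,310:450],None,fx=5,fy=5,interpolation=cv2.INTER_CUBIC)
    cv2.imwrite(f'pics/{n}4.png',im)
```

```text
(no output)
```

View pics/scene4.png

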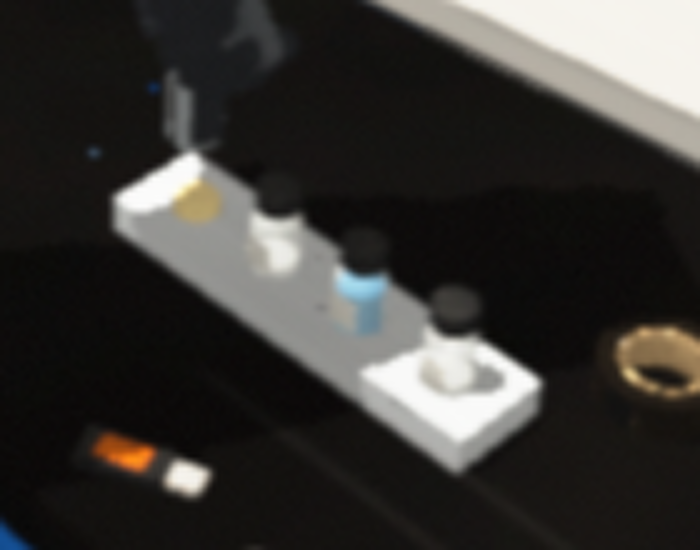

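View pics/wrist4.png

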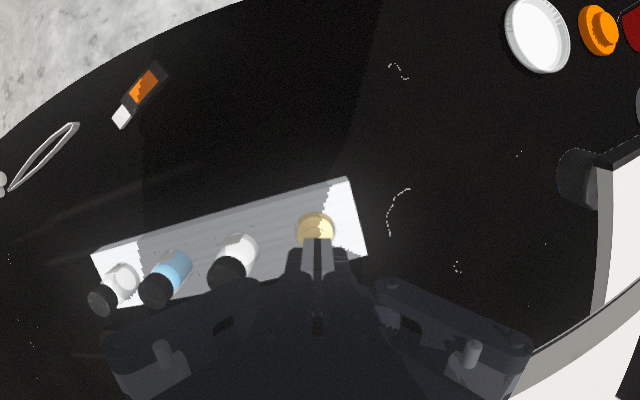

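The fingertips hang just above the brass weight (wrist 315,230) and clear of the nearest vial. I hold for more than 2 s and watch for drift.

```bash
Z='no'; python3 -m crank '[[1,[0,0,0],0],[1,[0,0,0],0],[1,[0,0,0],0],[1,[0,0,0],0],[1,[0,0,0],0],[1,[0,0,0],0],[1,[0,0,0],0],[1,[0,0,0],0]]'
```

```text
clock: 6.32
position: [469.0, -124.9, 55.0]
ee_rot: [[-0.965, 0.261, -0.012], [0.261, 0.965, 0.006], [0.014, 0.003, -1.0]]
force: [-0.0, -0.1, -0.3]
grip_width: 0.2
```

```bash
python3 -m crank '[[1,[-0.04,0.02,-0.08],0],[1,[0,0,0],0],[1,[0,0,0],0],[1,[0,0,0],0],[1,[0,0,0],0],[1,[0,0,0],0],[1,[0,0,0],0],[1,[0,0,0],0]]'
```

```text
clock: 6.98
position: [467.0, -123.9, 51.2]
ee_rot: [[-0.965, 0.261, -0.013], [0.261, 0.965, 0.006], [0.014, 0.003, -1.0]]
force: [0.4, 0.3, 0.5]
grip_width: -0.2
```

```bash
python3 -m crank '[[1,[0,0,-0.03],0],[1,[0,0,0],0],[1,[0,0,0],0],[1,[0,0,0],0],[1,[0,0,0],0],[1,[0,0,0],0],[1,[0,0,0],0],[1,[0,0,0],0]]'
```

```text
clock: 7.65
position: [467.1, -123.9, 50.0]
ee_rot: [[-0.965, 0.261, -0.013], [0.261, 0.965, 0.006], [0.014, 0.003, -1.0]]
force: [0.2, -0.1, 0.4]
grip_width: -0.4
```

```bash
python3 -m crank '[[1,[0,0,0],0],[1,[0,0,0],0],[1,[0,0,0],0],[1,[0,0,0],0],[1,[0,0,0],0],[1,[0,0,0],0],[1,[0,0,0],0],[1,[0,0,0],0]]'
```

```text
clock: 8.32
position: [467.1, -123.9, 50.0]
ee_rot: [[-0.965, 0.261, -0.013], [0.261, 0.965, 0.006], [0.014, 0.003, -1.0]]
force: [-0.2, -0.1, -0.4]
grip_width: 0.1
```

z = 50 leaves 22 mm. I raise a little for margin and hold another 2 s or more in mid-band.

```bash
python3 -m crank '[[1,[0,0,0.07],0],[1,[0,0,0],0],[1,[0,0,0],0],[1,[0,0,0],0],[1,[0,0,0],0],[1,[0,0,0],0],[1,[0,0,0],0],[1,[0,0,0],0]]'
```

```text
clock: 8.98
position: [467.2, -124.0, 53.2]
ee_rot: [[-0.965, 0.261, -0.012], [0.261, 0.965, 0.006], [0.014, 0.003, -1.0]]
force: [-1.4, 0.2, -0.3]
grip_width: 0.4
```

```bash
python3 -m crank '[[1,[0,0,0],0],[1,[0,0,0],0],[1,[0,0,0],0],[1,[0,0,0],0],[1,[0,0,0],0],[1,[0,0,0],0],[1,[0,0,0],0],[1,[0,0,0],0]]'
```

```text
clock: 9.65
position: [467.1, -124.0, 53.1]
ee_rot: [[-0.965, 0.261, -0.013], [0.261, 0.965, 0.006], [0.014, 0.003, -1.0]]
force: [0.4, 0.2, -1.1]
grip_width: 0.4
```

```bash
python3 -m crank '[[1,[0,0,0],0],[1,[0,0,0],0],[1,[0,0,0],0],[1,[0,0,0],0],[1,[0,0,0],0],[1,[0,0,0],0],[1,[0,0,0],0],[1,[0,0,0],0]]'
```

```text
clock: 10.32
position: [467.1, -124.0, 53.1]
ee_rot: [[-0.965, 0.261, -0.013], [0.261, 0.965, 0.006], [0.014, 0.003, -1.0]]
force: [0.5, 0.6, -0.2]
grip_width: -0.1
```

```bash
python3 -m crank '[[1,[0,0,0],0],[1,[0,0,0],0],[1,[0,0,0],0],[1,[0,0,0],0],[1,[0,0,0],0],[1,[0,0,0],0],[1,[0,0,0],0],[1,[0,0,0],0]]'
```

```text
clock: 10.98
position: [467.1, -124.0, 53.1]
ee_rot: [[-0.965, 0.261, -0.013], [0.261, 0.965, 0.006], [0.014, 0.003, -1.0]]
force: [-0.5, 0.7, 0.4]
grip_width: -0.1
```

The tool held steady at z = 53.1, which is 25 mm above the weight. I lift and travel back.

```bash
python3 -m crank '[[1,[0,0,0.5],0],[1,[0,0,0.8],0],[1,[0,0,0.8],0],[1,[-0.4,0.4,0.3],0],[1,[-0.5,0.7,0],0],[1,[-0.4,0.8,0],0],[1,[-0.2,0.8,0],0],[1,[0,0.8,0],0]]'
```

```text
clock: 11.65
position: [403.6, 16.1, 152.9]
ee_rot: [[-0.963, 0.27, -0.013], [0.27, 0.963, 0.006], [0.014, 0.003, -1.0]]
force: [1.8, 0.0, 0.2]
grip_width: 0.6
```

```bash
python3 -m crank '[[1,[0,0.8,0],0],[1,[0,0.8,0],0],[1,[0,0.8,0],0],[1,[0.1,0.8,0],0],[1,[0.1,0.8,0],0],[1,[0.1,0.8,0],0],[1,[0.1,0.8,0],0],[1,[0.1,0.8,0],0]]'
```

```text
clock: 12.32
position: [421.6, 285.4, 155.0]
ee_rot: [[-0.963, 0.271, -0.005], [0.271, 0.963, 0.006], [0.007, 0.005, -1.0]]
force: [1.1, -0.7, 0.9]
grip_width: 0.1
```

```bash
python3 -m crank '[[1,[0.2,0.6,0],0],[1,[0.15,0.5,-0.2],0],[1,[0,0,-0.3],0],[1,[0,0,0],0],[1,[0,0,0],0]]'
python3 - <<'E'
from h import *
c=imaging.camera_info('wrist');im=imaging.grab_frame('wrist');cv2.imwrite('pics/w5.png',im[:,:,::-1])
print(proj('wrist',np.array([437,346,22.]),c))
E
```

```text
clock: 12.73
position: [434.8, 338.0, 133.6]
ee_rot: [[-0.965, 0.264, -0.005], [0.263, 0.965, 0.007], [0.007, 0.006, -1.0]]
force: [0.8, -0.7, 0.9]
grip_width: 0.0
[325.35108406 198.85814915]
```

View pics/w5.png

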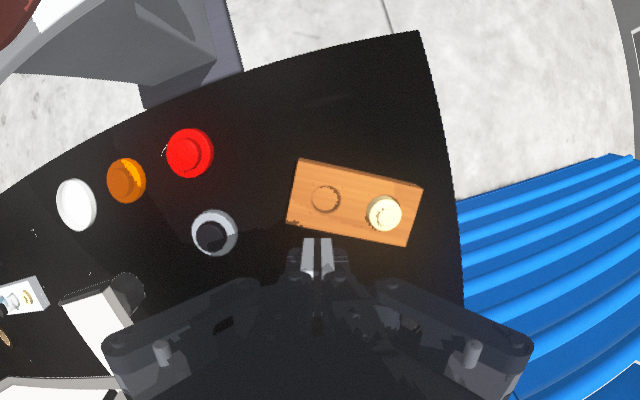

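The empty pocket at (325,198) matches the prediction (325,199). I descend to z of about 47.

```bash
python3 -m crank '[[1,[0.05,0.2,-0.4],0],[1,[0,0,-0.6],0],[1,[0,0,-0.5],0],[1,[0,0,0],0],[1,[0,0,0],0],[1,[0,0,0],0]]'
```

```text
clock: 13.28
position: [438.8, 341.3, 77.1]
ee_rot: [[-0.963, 0.27, -0.001], [0.27, 0.963, 0.008], [0.003, 0.008, -1.0]]
force: [-0.1, 0.4, -1.2]
grip_width: -0.1
```

```bash
python3 -m crank '[[1,[-0.04,0.12,-0.3],0],[1,[0,0,-0.4],0],[1,[0,0,0],0],[1,[0,0,0],0],[1,[0,0,0],0]]'
```

```text
clock: 13.7
position: [440.0, 347.3, 53.2]
ee_rot: [[-0.962, 0.272, 0.006], [0.272, 0.962, 0.012], [-0.003, 0.013, -1.0]]
force: [-0.2, -0.3, -0.1]
grip_width: -0.1
```

```bash
python3 -m crank '[[1,[-0.08,-0.03,-0.16],0],[1,[0,0,0],0],[1,[0,0,0],0],[1,[0,0,0],0],[1,[0,0,0],0],[1,[0,0,0],0],[1,[0,0,0],0],[1,[0,0,0],0]]'
```

```text
clock: 14.37
position: [437.9, 346.9, 49.2]
ee_rot: [[-0.962, 0.272, 0.01], [0.272, 0.962, 0.013], [-0.006, 0.015, -1.0]]
force: [0.2, -0.2, 0.4]
grip_width: 0.1
```

```bash
python3 -m crank '[[1,[-0.02,-0.02,-0.05],0],[1,[0,0,0],0],[1,[0,0,0],0],[1,[0,0,0],0],[1,[0,0,0],0],[1,[0,0,0],0],[1,[0,0,0],0],[1,[0,0,0],0]]'; python3 -m crank '[[1,[0,0,0],0],[1,[0,0,0],0],[1,[0,0,0],0],[1,[0,0,0],0],[1,[0,0,0],0],[1,[0,0,0],0],[1,[0,0,0],0],[1,[0,0,0],0]]'
python3 - <<'E'
from h import *
a=imaging.grab_frame('scene')[:,:,::-1];b=imaging.grab_frame('top')[:,:,::-1];w=imaging.grab_frame('wrist')[:,:,::-1]
cv2.imwrite('pics/w6.png',w)
a=cv2.resize(a[150:260,190:300],(396,396),interpolation=cv2.INTER_CUBIC);b=cv2.resize(b[170:280,180:460],(792,311),interpolation=cv2.INTER_CUBIC)[:200]
cv2.imwrite('pics/s6.png',a);cv2.imwrite('pics/t6.png',b)
E
```

```text
clock: 15.03
position: [437.0, 346.0, 46.9]
ee_rot: [[-0.962, 0.272, 0.01], [0.272, 0.962, 0.013], [-0.006, 0.015, -1.0]]
force: [-0.3, 0.2, -0.0]
grip_width: 0.2
clock: 15.7
position: [437.1, 346.0, 47.0]
ee_rot: [[-0.962, 0.272, 0.01], [0.272, 0.962, 0.013], [-0.006, 0.015, -1.0]]
force: [0.1, 0.1, -0.1]
grip_width: 0.1
```

View pics/w6.png

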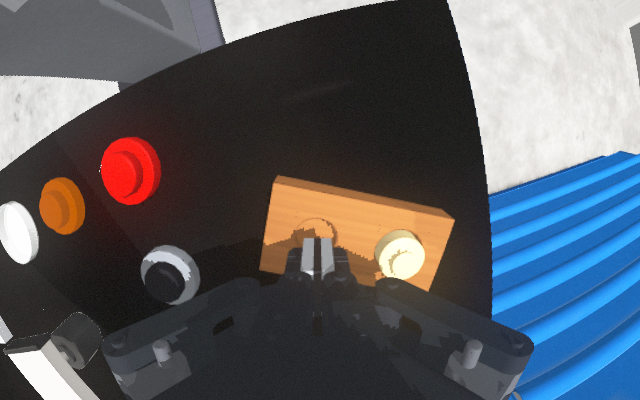

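View pics/s6.png

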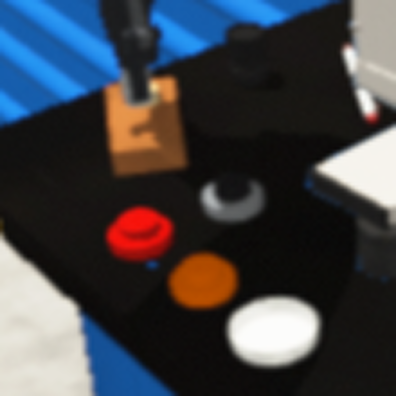

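View pics/t6.png

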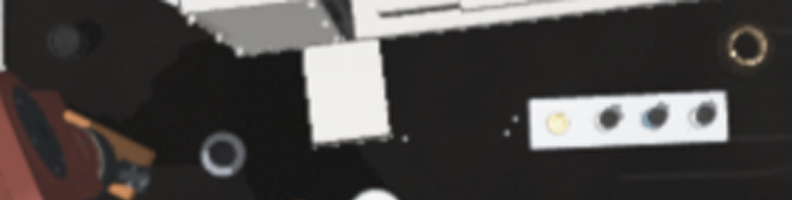

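The fingertips stand over the empty pocket (wrist 318,232), and the weights, vials, lens, tape and dish look undisturbed. I hold a further 2 s, then hand in.

```bash
python3 -m crank '[[1,[0,0,0],0],[1,[0,0,0],0],[1,[0,0,0],0],[1,[0,0,0],0],[1,[0,0,0],0],[1,[0,0,0],0],[1,[0,0,0],0],[1,[0,0,0],0]]'; python3 -m crank '[[1,[0,0,0],0],[1,[0,0,0],0],[1,[0,0,0],0],[1,[0,0,0],0],[1,[0,0,0],0],[1,[0,0,0],0],[1,[0,0,0],0],[1,[0,0,0],0]]'; python3 -m crank '[[1,[0,0,0],0],[1,[0,0,0],0],[1,[0,0,0],0],[1,[0,0,0],0],[1,[0,0,0],0],[1,[0,0,0],0],[1,[0,0,0],0],[1,[0,0,0],0]]'
python3 -c "
from cell import order
print(order.close_job())"
```

```text
clock: 16.52
position: [437.1, 346.0, 47.0]
ee_rot: [[-0.962, 0.272, 0.01], [0.272, 0.962, 0.013], [-0.006, 0.015, -1.0]]
force: [0.1, 0.2, 0.8]
grip_width: 0.1
clock: 17.18
position: [437.1, 346.0, 47.0]
ee_rot: [[-0.962, 0.272, 0.01], [0.272, 0.962, 0.013], [-0.006, 0.015, -1.0]]
force: [-0.3, -0.1, -0.8]
grip_width: 0.6
clock: 17.85
position: [437.1, 346.0, 47.0]
ee_rot: [[-0.962, 0.272, 0.01], [0.272, 0.962, 0.013], [-0.006, 0.015, -1.0]]
force: [0.1, -0.4, -0.7]
grip_width: -0.1
the job is handed in; nothing more can be done
None
```

I did all three steps in the order asked and handed the job in at about 18 s of the 72 s allowed.

- **Call button:** I pressed the black cap in the grey housing until it bottomed, at z about 15.5 mm, then let go straight up. The fingertip force reached 56 N at the bottom, much more than the 5 N needed. It was below the 120 N wrist limit, and the 40 N limit is for the arm or gripper's body. The button's own travel cannot be read, so "fully down" rests on that height and force.
- **Small weight:** I pointed at it for about 5 s, with the fingertips 22 to 27 mm above its top. The last 2 s or more were steady at 25 mm.
- **Empty pocket:** I pointed at it from 25 mm above the mouth, held steady for more than 2.5 s, and handed in still there.

In the last pictures the weights, vials and loose objects looked undisturbed, and the force readings stayed within about 2 N of zero apart from the button press. No check failed. The two camera views disagreed by 1 to 2 mm on the button's position.

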